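# Find the hidden release and pop the service hatch

### The job

Open the service hatch of the grey drink-station console: with closed fingertips feel gently across the four look-alike flush caps in its top for the one that gives (the other three are firm blanks), and press that one right in until the hatch springs up by itself. Then let the button come back out and move clear. Do not push hard on anything, do not push or pry the hatch, and do not lift or disturb the two cups and the jar.

Things in the scene. Friction and masses are not known exactly. Their poses are not given: they have to be found in the camera images.
- console: fixed low grey console, 200 (x) by 280 (y) by 55 mm high; origin at the centre of its underside, x towards its far (hatch) side, y along the row of caps, z up. Flat top face at z = 55 mm. Four square openings, 53 mm wide, 62 mm apart, along y at x = -55 mm; in each a flat 50 mm square cap. All look alike: three are blanks, one, in a different place each time, is the button
- place_a (a point): centre of the first cap opening (console y = -93 mm), at the level of the console's top face; axes as the console. The face of every cap lies 1.5 mm below this level, in all four openings; a blank is a plug on a stiff rubber gasket that yields only about 1 mm per 10 N
- place_b (a point): centre of the second cap opening (console y = -31 mm), same level and axes
- place_c (a point): centre of the third cap opening (console y = +31 mm), same level and axes
- place_d (a point): centre of the fourth cap opening (console y = +93 mm), same level and axes
- button (a joint): travel of the spring button, wherever it is: 0 out, 0.006 m fully in (its face then 7.5 mm below the top face). It starts to give at about 1.5 N, takes about 5 N to push home, and springs back when let go; the hatch is released at about 4 mm of travel and stays up afterwards
- hatch (a joint): opening angle of the hatch: about 0 latched shut, 0.6 rad when it has sprung up; it opens on its own springs within about half a second of being released
- cup_left: loose white cup, 80 mm across the rim, 95 mm high, standing on the counter on the console's +y side; origin at the centre of its underside, z up
- cup_right: loose red cup, 80 mm across the rim, 95 mm high, standing on the counter on the console's -y side; origin at the centre of its underside, z up
- jar: loose amber jar with a yellow cap, 60 mm across, 80 mm high, standing on the counter beyond the console's far (+x) side; origin at the centre of its underside, z up
- hatch_edge (a point): middle of the upper free edge of the hatch, the edge next to the caps. The hatch is a grey plate 87 (x) by 197 (y) by 8 mm with a white and yellow striped label; shut, it is flush with the top face and fills console x = -13 to +74 mm; it hinges along its far (+x) edge and this edge rises about 50 mm
There are look-alikes about, which are no part of the job. Several things look just like the cup_left: the one meant starts farthest from the robot's base.

How it is judged:
On the way:
1. the spring button has been pressed in (value of joint button above 0.0035 m), for 0.02 s.
At the end, for the whole second after the job is handed in: the hatch stands sprung up (more than 0.45 rad), the button is back out (within 1.5 mm), and both cups and the jar stand upright within 20 mm of where they started (value of joint hatch above 0.45 rad and value of joint button below 0.0015 m and distance of each of cup_left, cup_right, jar from where it was at the start of the episode below 0.02 m and angle between each of cup_left, cup_right, jar's own z axis and vertical below 0.2 rad); the robot touches nothing.
It fails at once if the fingers push on anything with more than 60 N (contact force between the fingers and anything else above 60 N).
It fails at once if the hatch is pushed or pried by the robot (more than 8 N) (contact force between any of the fingers, the arm and hatch above 8 N).
It fails at once if a cup or the jar is moved more than 20 mm, lifted or tipped (distance of any of cup_left, cup_right, jar from where it was at the start of the episode above 0.02 m or angle between any of cup_left, cup_right, jar's own z axis and vertical above 0.3 rad).
It also fails if it takes over 45 s, if anything falls off the work surface, if the arm or the gripper's body presses on something with over 40 N, if the wrist force passes 120 N, or if a joint passes its speed limit or range.

### The arm

A 6-joint arm with a two-finger parallel gripper is mounted at the origin on the work surface. World frame = base frame: x ahead of the robot, y to its left, z up, the work surface at z = 0. Lengths are in m, angles in rad, forces in N, time in s.
With the tool pointing down it reaches from about 0.35 to 0.95 m from the base axis. Payload 17.4 kg.
Tool frame: the origin (TCP) lies at the very end of the fingers, on their centre line; the grasp point (between the pads) lies 19 mm behind it (manip.grasp_offset is the distance from the TCP to the grasp point, in m); x points along the fingers, z is the direction in which the jaws open and shut, and the axes are right-handed (so a half turn about x gives the same grasp; the last joint's range is limited). The gripper opens to 93 mm and grips with 3 to 60 N. Pads are 15 mm wide; open, the fingers measure 128 mm over their backs; the gripper's body (75 mm by 188 mm) begins 65 mm behind the grasp point.
Start: joints at [1.195, 0.116, 1.442, -0, 1.584, -0.038], TCP at [0.224, 0.637, 0.197] pointing down, gripper open.
Joint ranges: [-2.83, 2.83], [-0.83, 2.19], [0.07, 2.5], [-1.14, 4.28], [0.01, 3], [-2.97, 2.97]. Speed limits (rad/s): [1.89, 1.89, 2.22, 3.14, 3.14, 3.14].

### API

Orientations are given as a rotation vector (axis times angle).
In Python, from cell import manip gives the robot as it stands. The module is installed in compiled form; this text tells all that it offers.
- The arm moves only by the shell command python3 -m crank 'ROWS'. ROWS is a JSON object of lists of equal length, an entry for each row: "claw": the closure in counts, from 0 (fully open) to 255 (shut); "translation": the shift along the world's x, y, z in m, a list of three; "roll": the turn about the world's z in degrees. In form: {"claw": [claw, ...], "translation": [[tx, ty, tz], ...], "roll": [roll, ...]}. A call has 1 to 10 rows; each row shifts and turns the pose as measured when the row begins; what a row does not reach is not made up. A row lasts 1/12 s, in which the tool goes at most 41.7 mm and 7.16 degrees, less where a joint would pass 70% of its speed; a pose out of reach is approached as far as the arm can. A call with a gripper value outside its range is refused whole. The fingers move at their own pace and stop on an object; the grip force is fixed at half the most. Time passes only in rows, so rows that do not move let the fingers close. It gives the time, the measured TCP pose, the force and the opening at its end, in the units of the state.
- manip.state(): the state, without advancing time (a new reading comes with each control period).
- manip.grab_frame(name): name is "scene" or "top"; returns (picture, depth): 400x640x3 uint8, red, green, blue; 400x640 float32, m along the optical axis (not along the pixel's ray), 0 where there is no reading.
- manip.camera_info(name): a dict with "intrinsics" (3x3 intrinsics, pixels), "k1" (the pictures are not rectified: a ray, as slopes to the right and down, at radius r is drawn at 1 + k1 r^2 times it, then the intrinsics apply), "R" (3x3) and "t" (3): a world point X has camera coordinates R X + t. Camera axes: x right, y down, z forward; pixel columns grow to the right and rows downward; lengths in m; the calibration is good to about 2 mm. A picture is of the moment at which its call begins. camera_info takes no time and is no camera call.
- manip.hand_in(): hands the job in, once; it reports no verdict.
The state is a dict: "clock": time; "qpos": joint angles; "qvel": joint speeds; "effort": joint torques, N m; "eef_pos": TCP position; "ee_rot": TCP orientation; "force": force on the tool from outside, world axes, zero at the start; "wrist_torque": the same for the moment, N m; "opening": finger opening in m.
Only numpy, scipy, OpenCV 4.12 (cv2) and the standard library are available. Lean on these libraries where they do the work, as an engineer would, in place of code of your own. Each camera call takes 0.05 s, during which the arm holds its last target.

## Working session

There is one attempt and no reset: what is moved stays moved. The work goes in short steps, Python scripts to look and compute and a shell command to move; the robot and the scene stay as the last step left them, time stands still between calls to the robot, and variables do not carry over. Pictures are saved under pics/ and viewed, and the job is handed in when it is done.

```bash
mkdir -p pics; python3 - <<'E'
from cell import manip
import cv2,numpy as np
s=manip.state();print({k:np.round(v,3) for k,v in s.items()})
for n in("scene","top"):
    p,d=manip.grab_frame(n);cv2.imwrite(f"pics/{n}0.png",p[:,:,::-1]);np.save(f"pics/{n}0.npy",d)
    c=manip.camera_info(n);print(n,c)
E
```

```text
{'clock': np.float64(0.0), 'qpos': array([ 1.195,  0.117,  1.442, -0.   ,  1.584, -0.038]), 'qvel': array([-0.001, -0.001, -0.   ,  0.   ,  0.001,  0.   ]), 'effort': array([-1.0000e-03, -7.2127e+01, -6.2260e+01,  7.8000e-02,  2.4000e-02,
       -0.0000e+00]), 'eef_pos': array([0.224, 0.637, 0.196]), 'ee_rot': array([-0.958,  1.351,  0.956]), 'force': array([-1.044, -1.264,  0.421]), 'wrist_torque': array([ 0.01 , -0.004, -0.018]), 'opening': np.float64(0.093)}
scene {'intrinsics': array([[410.94371996,   0.        , 320.99968346],
       [  0.        , 410.94371996, 206.24917765],
       [  0.        ,   0.        ,   1.        ]]), 'k1': 0.023225903145866644, 'R': array([[-0.55806223,  0.82961684,  0.01739102],
       [ 0.55557869,  0.38912684, -0.73478746],
       [-0.61635936, -0.40039505, -0.67807443]]), 't': array([ 0.27445036, -0.27568683,  1.54276625])}
top {'intrinsics': array([[452.08046301,   0.        , 312.79856407],
       [  0.        , 452.08046301, 184.23394874],
       [  0.        ,   0.        ,   1.        ]]), 'k1': -0.07368803126219886, 'R': array([[-0.02819   , -0.99958309,  0.0062431 ],
       [-0.99584267,  0.02754222, -0.08682632],
       [ 0.08661817, -0.00866477, -0.9962039 ]]), 't': array([0.070801  , 0.57620795, 1.05757788])}
```

View pics/scene0.png

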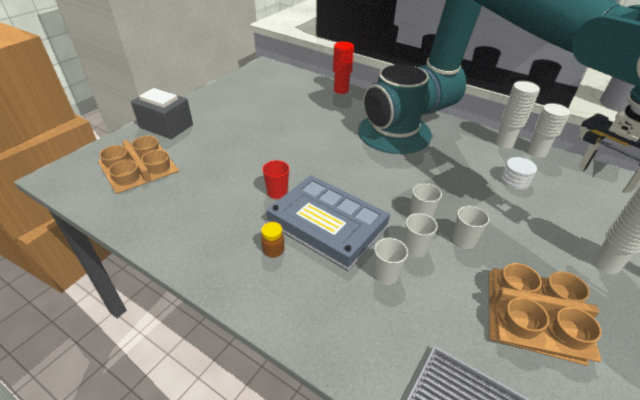

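View pics/top0.png

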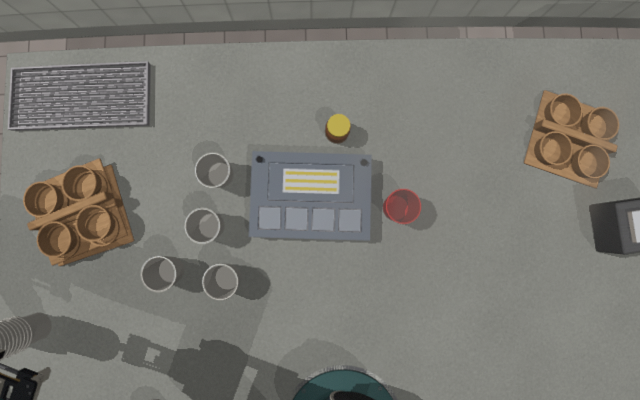

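```bash
cat > h.py <<'E'
from cell import manip
import cv2,numpy as np
from scipy.spatial.transform import Rotation as Rn
def ray(n,uv):
    c=manip.camera_info(n);K=c["intrinsics"];p=(np.array(uv,float)-K[:2,2])/K[0,0]
    q=p.copy()
    for _ in range(20): q=p/(1+c["k1"]*(q@q))
    return c["R"].T@np.array([q[0],q[1],1]), -c["R"].T@c["t"]
def onz(n,uv,z):
    d,o=ray(n,uv);return o+d*(z-o[2])/d[2]
def proj(n,X):
    c=manip.camera_info(n);x=c["R"]@X+c["t"];q=x[:2]/x[2];q=q*(1+c["k1"]*(q@q));return q*c["intrinsics"][0,0]+c["intrinsics"][:2,2]
E
python3 - <<'E'
from h import *
a=cv2.imread("pics/top0.png")[145:250,240:380]
cv2.imwrite("pics/c1.png",cv2.resize(a,None,fx=5.5,fy=5.5,interpolation=cv2.INTER_CUBIC))
a=cv2.imread("pics/scene0.png")[170:270,260:400]
cv2.imwrite("pics/c2.png",cv2.resize(a,None,fx=5.5,fy=5.5,interpolation=cv2.INTER_CUBIC))
print(Rn.from_rotvec(manip.state()["ee_rot"]).as_matrix().round(3))
E
```

```text
[[-0.    -0.943  0.331]
 [-0.001  0.331  0.943]
 [-1.     0.    -0.001]]
```

View pics/c1.png

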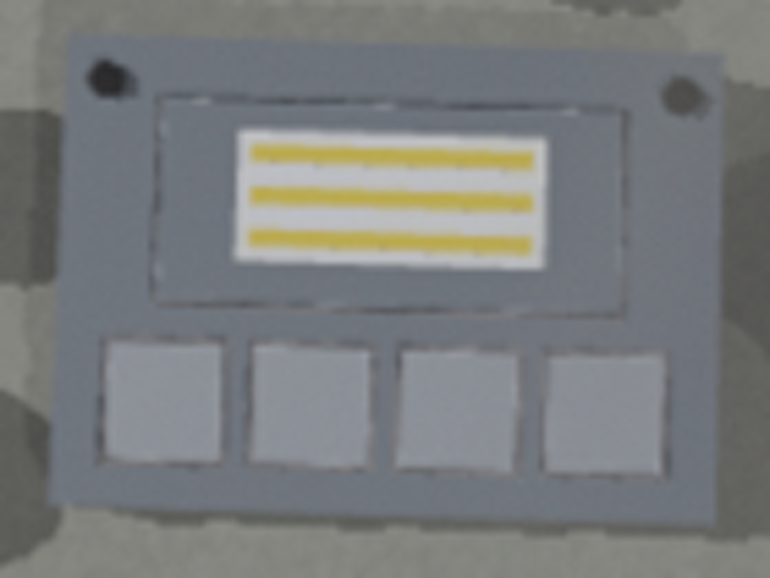

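View pics/c2.png

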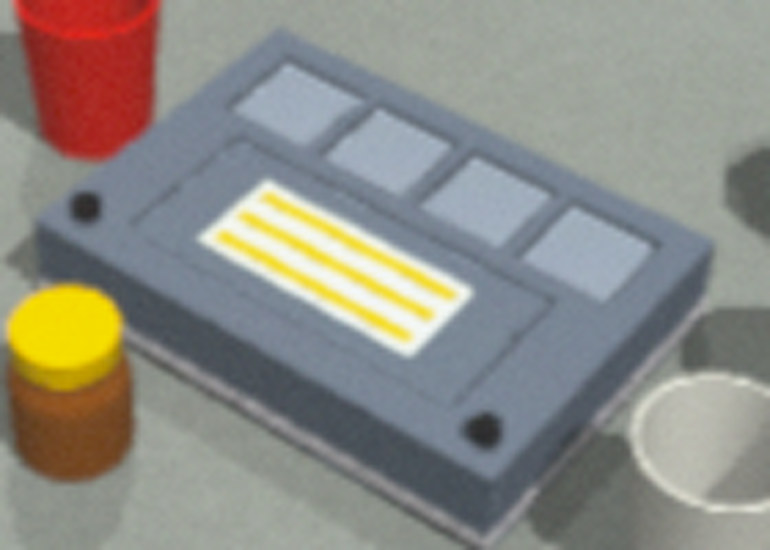

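The top crop shows the four caps at crop (164,402), (311,405), (459,409) and (606,413), which are d, c, b and a. The scene crop shows them at (590,253), (488,200), (390,150) and (297,103). White cups in the top view are at (212,170), (202,226), (159,274) and (220,282). The farthest, (212,170), is cup_left. I need to stay clear of all of them.

```bash
python3 - <<'E'
from h import *
T=dict(d=(164,402),c=(311,405),b=(459,409),a=(606,413)); S=dict(d=(590,253),c=(488,200),b=(390,150),a=(297,103))
P=[]
for k in "abcd":
    t=onz("top",(np.array(T[k])+.5)/5.5-.5+[240,145],.0535); s=onz("scene",(np.array(S[k])+.5)/5.5-.5+[260,170],.0535)
    print(k,t.round(4),s.round(4)); P.append(t[:2])
P=np.array(P);v=P[3]-P[0];print(np.linalg.norm(v),np.degrees(np.arctan2(-v[0],v[1])))
corners=[(70,35),(722,57),(715,525),(50,500)]
C=np.array([onz("top",(np.array(c)+.5)/5.5-.5+[240,145],.055)[:2] for c in corners]);print(C.round(4))
for n,uv in dict(cl=(212,170),c2=(202,226),c3=(159,274),c4=(220,282),red=(402,206)).items(): print(n,onz("top",uv,.095).round(3))
print('jar',onz("top",(338,125),.08).round(3))
d=np.load("pics/top0.npy")
for k in "abcd":
    u=((np.array(T[k])+.5)/5.5-.5+[240,145]).round().astype(int); r,o=ray("top",u); print(k,(o+r*np.median(d[u[1]-3:u[1]+4,u[0]-3:u[0]+4])).round(4))
E
```

```text
a [ 0.4906 -0.0284  0.0535] [ 0.4911 -0.028   0.0535]
b [0.4941 0.0335 0.0535] [0.4945 0.0338 0.0535]
c [0.4975 0.0957 0.0535] [0.4981 0.0962 0.0535]
d [0.5005 0.1576 0.0535] [0.5024 0.1584 0.0535]
0.1863013215065752 -3.0297788811393893
[[ 0.6575  0.1945]
 [ 0.6405 -0.0832]
 [ 0.4424 -0.0725]
 [ 0.4607  0.2062]]
cl [0.61  0.281 0.095]
c2 [0.485 0.305 0.095]
c3 [0.381 0.402 0.095]
c4 [0.361 0.266 0.095]
red [ 0.517 -0.143  0.095]
jar [ 0.708 -0.007  0.08 ]
a [ 0.4899 -0.0289  0.0535]
b [0.494  0.0336 0.0537]
c [0.4981 0.0961 0.0532]
d [0.4998 0.1585 0.0539]
```

```bash
python3 -m crank '{"claw":[255,255,255,255,255,255,255,255,255,255],"translation":[[0.02,-0.034,0],[0.02,-0.034,0],[0.02,-0.034,0],[0.02,-0.034,0],[0.02,-0.034,0],[0.02,-0.034,0],[0.02,-0.034,0],[0.02,-0.034,0],[0.02,-0.034,0],[0.02,-0.034,0]],"roll":[2,2,2,2,2,2,2,2,0,0]}'
```

```text
clock: 0.93
eef_pos: [0.4234, 0.2849, 0.1902]
ee_rot: [-1.188, 1.233, 1.183]
force: [0.9, 0.2, -0.4]
opening: 0.031
```

```bash
python3 -m crank '{"claw":[255,255,255,255,255,255],"translation":[[0.02,-0.032,-0.015],[0.02,-0.032,-0.02],[0.02,-0.032,-0.02],[0.018,-0.031,-0.02],[0,0,0],[0,0,0]],"roll":[0,0,0,0,0,0]}'; python3 - <<'E'
from h import *
s=manip.state();print(s["opening"],s["eef_pos"],s["force"]);M=Rn.from_rotvec(s["ee_rot"]).as_matrix();print(M.round(3),np.degrees(np.arctan2(M[0,2],M[1,2])))
E
```

```text
clock: 1.43
eef_pos: [0.5027, 0.1495, 0.1151]
ee_rot: [-1.183, 1.234, 1.177]
force: [-0.5, -0.3, 1.3]
opening: 0.0001
0.00013260297968489061 [0.50267049 0.14948909 0.1151195 ] [-0.47494498 -0.34251814  1.31900008]
[[-0.002 -0.999  0.041]
 [-0.006  0.041  0.999]
 [-1.     0.001 -0.007]] 2.3257123822506793
```

```bash
python3 -m crank '{"claw":[255,255,255,255,255,255],"translation":[[-0.0015,0.0085,-0.015],[0,0,-0.015],[0,0,-0.015],[0,0,-0.008],[0,0,0],[0,0,0]],"roll":[-1,0,0,0,0,0]}'
```

```text
clock: 1.93
eef_pos: [0.5004, 0.1609, 0.062]
ee_rot: [-1.171, 1.24, 1.164]
force: [-0.4, -0.3, 1.1]
opening: 0.0003
```

```bash
python3 -m crank '{"claw":[255,255,255,255],"translation":[[0.001,-0.003,-0.004],[0,0,-0.002],[0,0,0],[0,0,0]],"roll":[0,0,0,0]}'; python3 -m crank '{"claw":[255],"translation":[[0,0,-0.001]],"roll":[0]}';python3 -m crank '{"claw":[255],"translation":[[0,0,-0.001]],"roll":[0]}';python3 -m crank '{"claw":[255],"translation":[[0,0,-0.001]],"roll":[0]}'
```

```text
clock: 2.27
eef_pos: [0.5023, 0.1586, 0.0583]
ee_rot: [-1.172, 1.237, 1.163]
force: [-0.4, -0.1, 0.4]
opening: 0.0004
clock: 2.35
eef_pos: [0.5026, 0.1586, 0.0578]
ee_rot: [-1.172, 1.236, 1.163]
force: [-0.4, 0.9, -0.5]
opening: 0.0002
clock: 2.43
eef_pos: [0.5027, 0.1586, 0.057]
ee_rot: [-1.172, 1.236, 1.162]
force: [0.7, -0.2, 0.3]
opening: 0.0005
clock: 2.52
eef_pos: [0.5029, 0.1586, 0.0562]
ee_rot: [-1.172, 1.236, 1.162]
force: [0.1, 0.6, 0.0]
opening: 0.0006
```

```bash
for i in 1; do python3 -m crank '{"claw":[255,255],"translation":[[-0.001,0,-0.001],[0,0,-0.001]],"roll":[0,0]}'; python3 -m crank '{"claw":[255],"translation":[[0,0,-0.001]],"roll":[0]}';python3 -m crank '{"claw":[255],"translation":[[0,0,-0.001]],"roll":[0]}';python3 -m crank '{"claw":[255],"translation":[[0,0,-0.001]],"roll":[0]}'; done
```

```text
clock: 2.68
eef_pos: [0.5019, 0.1586, 0.0541]
ee_rot: [-1.172, 1.236, 1.162]
force: [0.8, -0.1, 0.3]
opening: 0.0009
clock: 2.77
eef_pos: [0.5018, 0.1586, 0.0529]
ee_rot: [-1.172, 1.236, 1.162]
force: [-0.7, -0.2, 0.4]
opening: 0.0006
clock: 2.85
eef_pos: [0.5018, 0.1586, 0.0518]
ee_rot: [-1.172, 1.236, 1.162]
force: [-0.5, -0.7, -1.5]
opening: 0.0005
clock: 2.93
eef_pos: [0.5017, 0.1586, 0.0506]
ee_rot: [-1.172, 1.236, 1.162]
force: [0.4, -0.9, -0.1]
opening: 0.0004
```

```bash
for i in 1; do python3 -m crank '{"claw":[255],"translation":[[0,0,-0.001]],"roll":[0]}'; python3 -m crank '{"claw":[255],"translation":[[0,0,-0.001]],"roll":[0]}';python3 -m crank '{"claw":[255],"translation":[[0,0,-0.001]],"roll":[0]}'; done
```

```text
clock: 3.02
eef_pos: [0.5017, 0.1586, 0.0495]
ee_rot: [-1.172, 1.236, 1.162]
force: [-0.2, -0.3, -0.2]
opening: 0.0004
clock: 3.1
eef_pos: [0.5017, 0.1586, 0.0484]
ee_rot: [-1.172, 1.236, 1.162]
force: [-0.6, -0.0, -0.3]
opening: 0.0005
clock: 3.18
eef_pos: [0.5017, 0.1586, 0.0472]
ee_rot: [-1.172, 1.236, 1.162]
force: [0.1, -0.1, 0.5]
opening: 0.0003
```

```bash
python3 - <<'E'
from h import *
p,d=manip.grab_frame("scene");np.save("pics/s1.npy",d);cv2.imwrite("pics/s1.png",cv2.resize(p[130:280,250:450,::-1],None,fx=4,fy=4,interpolation=cv2.INTER_CUBIC))
s=manip.state();print(s["eef_pos"],s["force"],proj("scene",s["eef_pos"]))
E
```

```text
[0.50161406 0.15854439 0.04701087] [ 0.12295008 -0.36770311  0.37530743] [366.8172706  217.13778225]
```

View pics/s1.png

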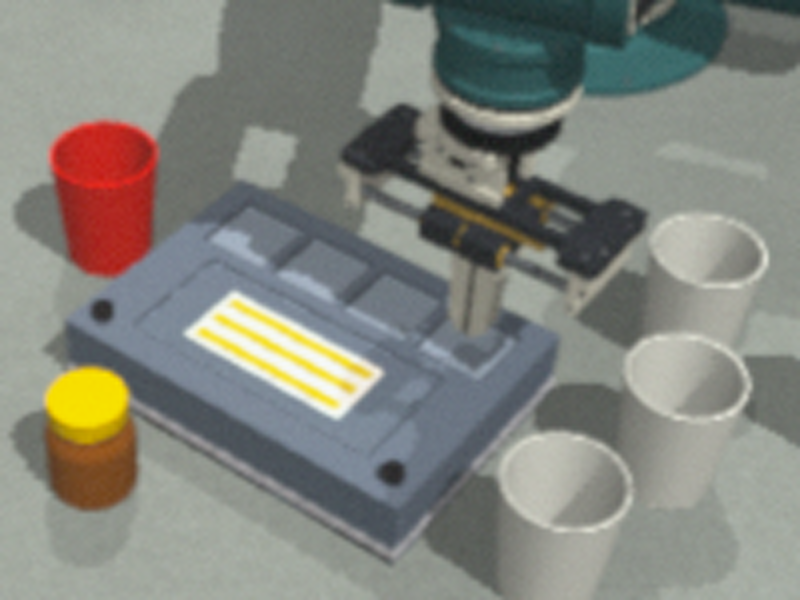

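The closed fingertip shows over cap d at crop (470,335). It is still slightly above the face and there's no force yet. The jar, cups and hatch are undisturbed. I'll continue gently.

```bash
for i in 1; do python3 -m crank '{"claw":[255],"translation":[[0,0,-0.001]],"roll":[0]}'; python3 -m crank '{"claw":[255],"translation":[[0,0,-0.001]],"roll":[0]}';python3 -m crank '{"claw":[255],"translation":[[0,0,-0.001]],"roll":[0]}'; done
```

```text
clock: 3.32
eef_pos: [0.5017, 0.1586, 0.0461]
ee_rot: [-1.172, 1.236, 1.162]
force: [0.3, 0.2, 0.6]
opening: 0.0004
clock: 3.4
eef_pos: [0.5017, 0.1586, 0.045]
ee_rot: [-1.172, 1.236, 1.162]
force: [0.7, 0.0, 0.3]
opening: 0.0007
clock: 3.48
eef_pos: [0.5017, 0.1586, 0.0439]
ee_rot: [-1.172, 1.236, 1.162]
force: [-0.1, -0.0, -0.3]
opening: 0.0005
```

```bash
python3 - <<'E'
from h import *
p,d=manip.grab_frame("scene");cv2.imwrite("pics/s2.png",cv2.resize(p[180:230,335:400,::-1],None,fx=12,fy=12,interpolation=cv2.INTER_CUBIC))
s=manip.state();print(s["eef_pos"],s["force"],s["effort"].round(2))
# lowest finger points near TCP from depth
pts=[]
for v in range(180,232):
    for u in range(350,385):
        r,o=ray("scene",(u,v));X=o+r*d[v,u]
        pts.append((u,v,*X))
for u in (362,364,366,368,370):
    print(u,[(v,round(1000*z)) for (uu,v,x,y,z) in pts if uu==u and 200<=v<=224])
E
```

```text
[0.50154716 0.15853295 0.04361144] [-0.34762082  0.53371937  0.27172511] [ 1.000e-02 -4.864e+01 -5.960e+01 -1.000e-02  1.100e-01 -0.000e+00]
362 [(200, 55), (201, 56), (202, 55), (203, 58), (204, 55), (205, 57), (206, 54), (207, 56), (208, 53), (209, 78), (210, 55), (211, 54), (212, 56), (213, 55), (214, 54), (215, 54), (216, 55), (217, 53), (218, 54), (219, 50), (220, 54), (221, 57), (222, 57), (223, 56), (224, 56)]
364 [(200, 111), (201, 111), (202, 102), (203, 102), (204, 97), (205, 95), (206, 90), (207, 89), (208, 82), (209, 79), (210, 77), (211, 74), (212, 73), (213, 55), (214, 53), (215, 54), (216, 54), (217, 50), (218, 55), (219, 54), (220, 53), (221, 52), (222, 56), (223, 56), (224, 57)]
366 [(200, 114), (201, 112), (202, 111), (203, 106), (204, 100), (205, 100), (206, 94), (207, 89), (208, 89), (209, 84), (210, 79), (211, 77), (212, 73), (213, 68), (214, 54), (215, 55), (216, 54), (217, 57), (218, 54), (219, 54), (220, 51), (221, 54), (222, 55), (223, 55), (224, 54)]
368 [(200, 120), (201, 114), (202, 110), (203, 839), (204, 104), (205, 100), (206, 98), (207, 92), (208, 91), (209, 89), (210, 86), (211, 81), (212, 78), (213, 74), (214, 71), (215, 53), (216, 54), (217, 55), (218, 54), (219, 52), (220, 53), (221, 53), (222, 53), (223, 57), (224, 55)]
370 [(200, 124), (201, 117), (202, 114), (203, 112), (204, 106), (205, 103), (206, 101), (207, 99), (208, 93), (209, 91), (210, 89), (211, 85), (212, 82), (213, 82), (214, 76), (215, 54), (216, 54), (217, 58), (218, 53), (219, 55), (220, 53), (221, 55), (222, 54), (223, 55), (224, 53)]
```

View pics/s2.png

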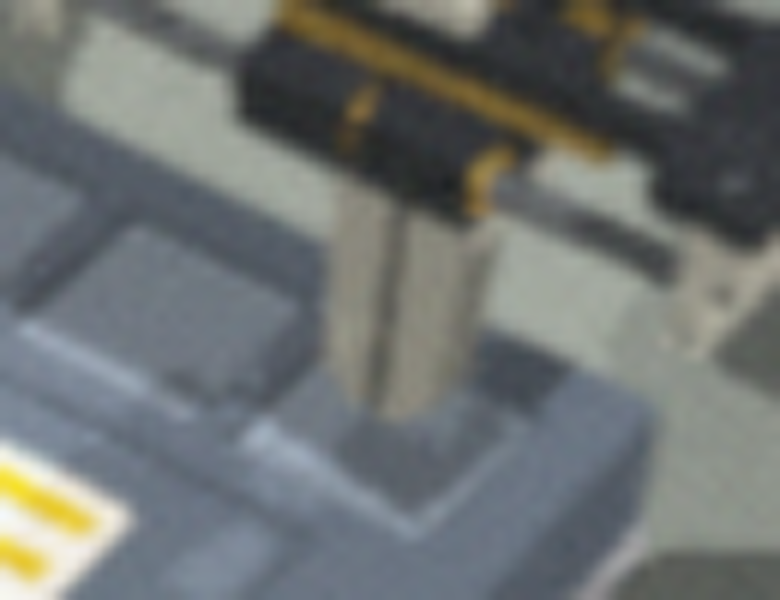

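```bash
python3 - <<'E'
from h import *
r,o=ray("scene",(368.3,214.6))
for z in (.05,.055,.06,.065,.07,.075): print(z,(o+r*(z-o[2])/r[2]).round(4))
p,d=manip.grab_frame("top");cv2.imwrite("pics/t2.png",cv2.resize(p[150:290,200:380,::-1],None,fx=4,fy=4,interpolation=cv2.INTER_CUBIC))
print(proj("top",manip.state()["eef_pos"]))
E
```

```text
0.05 [0.4932 0.1582 0.05  ]
0.055 [0.4981 0.1604 0.055 ]
0.06 [0.5029 0.1625 0.06  ]
0.065 [0.5078 0.1647 0.065 ]
0.07 [0.5126 0.1668 0.07  ]
0.075 [0.5175 0.169  0.075 ]
[269.38190799 217.27778856]
```

View pics/t2.png

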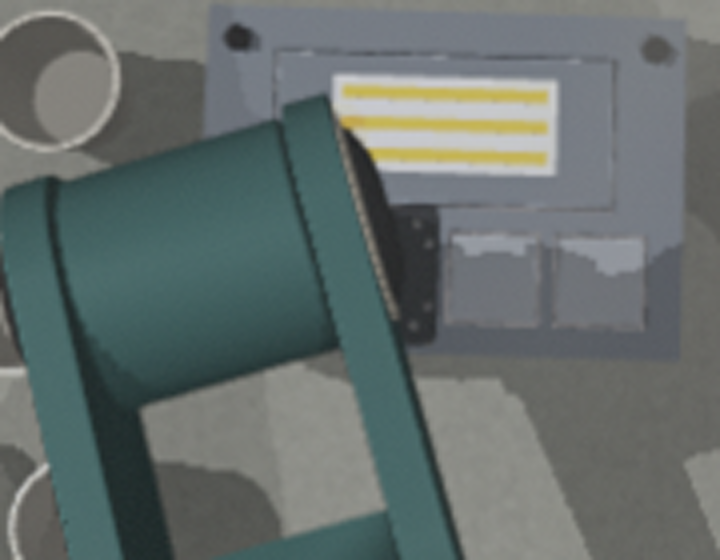

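The top view only shows the arm over cap d. Caps b and a at crop (495,280) and (598,283) are free. The scene depth puts the closed tips at about z 0.065 while the TCP reads 0.044, so the shut fingers end about 20 mm short of the reported TCP. Contact should come at a reading of about 0.03, so I'll keep going by force.

```bash
python3 -m crank '{"claw":[255,255],"translation":[[0,0,-0.002],[0,0,-0.001]],"roll":[0,0]}'; for i in 1 2 3 4 ; do python3 -m crank '{"claw":[255],"translation":[[0,0,-0.001]],"roll":[0]}'|egrep "eef|force"; done
```

```text
clock: 3.75
eef_pos: [0.5017, 0.1586, 0.0408]
ee_rot: [-1.172, 1.236, 1.162]
force: [0.3, 0.9, -0.6]
opening: 0.0002
eef_pos: [0.5017, 0.1586, 0.0396]
force: [-0.3, -0.5, 0.4]
eef_pos: [0.5017, 0.1586, 0.0385]
force: [-0.6, -0.0, 0.4]
eef_pos: [0.5017, 0.1586, 0.0374]
force: [0.1, -1.0, -0.1]
eef_pos: [0.5017, 0.1586, 0.0362]
force: [-0.1, 0.4, -0.0]
```

```bash
python3 -m crank '{"claw":[255],"translation":[[0,0,-0.001]],"roll":[0]}'|egrep "eef|force"; python3 -m crank '{"claw":[255],"translation":[[0,0,-0.001]],"roll":[0]}'|egrep "eef|force";  python3 -m crank '{"claw":[255],"translation":[[0,0,-0.001]],"roll":[0]}'|egrep "eef|force"
```

```text
eef_pos: [0.5017, 0.1586, 0.0351]
force: [0.1, 1.6, 0.5]
eef_pos: [0.5016, 0.1586, 0.034]
force: [0.1, 0.3, 0.2]
eef_pos: [0.5017, 0.1586, 0.0329]
force: [0.1, 1.1, 0.1]
```

```bash
python3 - <<'E'
from h import *
p,d=manip.grab_frame("scene");cv2.imwrite("pics/s3.png",cv2.resize(p[180:230,335:400,::-1],None,fx=12,fy=12,interpolation=cv2.INTER_CUBIC))
s=manip.state();print(s["eef_pos"],s["force"],s["effort"].round(2))
E
```

```text
[0.50153906 0.15854505 0.0326524 ] [-0.16661317 -0.39118035 -0.09654785] [ 1.000e-02 -4.901e+01 -5.912e+01 -1.000e-02  1.100e-01 -0.000e+00]
```

View pics/s3.png

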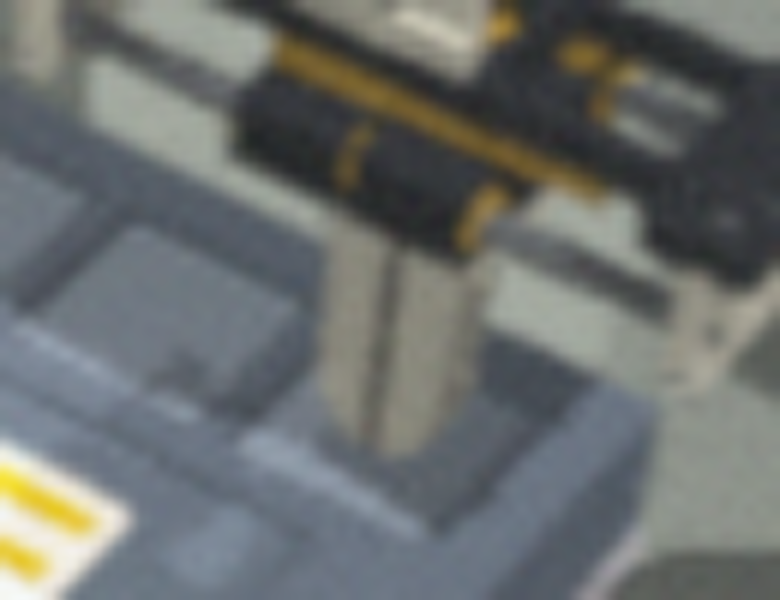

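```bash
python3 - <<'E'
from h import *
for dx in (0,.0075,.011,.015):
  for z in (.0535,.06,.065): print(dx,z,((proj("scene",np.array([.5017+dx,.1586+0*dx,z]))-[335,180])*12+6).round())
E
```

```text
0 0.0535 [390. 432.]
0 0.06 [393. 411.]
0 0.065 [395. 395.]
0.0075 0.0535 [374. 450.]
0.0075 0.06 [377. 430.]
0.0075 0.065 [379. 414.]
0.011 0.0535 [367. 459.]
0.011 0.06 [369. 439.]
0.011 0.065 [371. 423.]
0.015 0.0535 [358. 469.]
0.015 0.06 [361. 449.]
0.015 0.065 [363. 433.]
```

The seam's lower end is at crop (375,450), which matches a front edge at z≈0.054, so contact should be imminent.

```bash
python3 -m crank '{"claw":[255],"translation":[[0,0,-0.001]],"roll":[0]}'|egrep "eef|force"; python3 -m crank '{"claw":[255],"translation":[[0,0,-0.001]],"roll":[0]}'|egrep "eef|force";  python3 -m crank '{"claw":[255],"translation":[[0,0,-0.001]],"roll":[0]}'|egrep "eef|force"
```

```text
eef_pos: [0.5017, 0.1586, 0.0318]
force: [0.3, 0.3, 1.0]
eef_pos: [0.5017, 0.1586, 0.0309]
force: [-3.7, -0.2, 8.2]
eef_pos: [0.5019, 0.1586, 0.0305]
force: [-6.6, -2.1, 12.2]
```

Cap d resists with 12 N within about 1 mm, so it is a blank. Moving to c.

```bash
python3 -m crank '{"claw":[255,255,255,255,255,255],"translation":[[0,0,0.008],[0,0,0.004],[-0.0015,-0.03,0],[-0.002,-0.031,0],[0,0,0],[0,0,0]],"roll":[0,0,0,0,0,0]}'
```

```text
clock: 5.13
eef_pos: [0.4987, 0.0963, 0.0449]
ee_rot: [-1.174, 1.233, 1.162]
force: [1.0, 0.8, 0.3]
opening: 0.0004
```

Now down to about 0.033, then feel.

```bash
python3 -m crank '{"claw":[255,255,255,255],"translation":[[-0.0005,-0.0005,-0.006],[0,0,-0.004],[0,0,0],[0,0,0]],"roll":[0,0,0,0]}'; python3 -m crank '{"claw":[255],"translation":[[0,0,-0.001]],"roll":[0]}'|egrep "eef|force"; python3 -m crank '{"claw":[255],"translation":[[0,0,-0.001]],"roll":[0]}'|egrep "eef|force"
```

```text
clock: 5.47
eef_pos: [0.4983, 0.0971, 0.034]
ee_rot: [-1.175, 1.232, 1.163]
force: [0.4, 0.1, -0.0]
opening: 0.0004
eef_pos: [0.4982, 0.0976, 0.0328]
force: [-0.0, 0.9, 0.4]
eef_pos: [0.4982, 0.098, 0.0317]
force: [0.1, -1.6, 1.3]
```

```bash
python3 -m crank '{"claw":[255],"translation":[[0,-0.001,-0.001]],"roll":[0]}'|egrep "eef|force"; python3 -m crank '{"claw":[255],"translation":[[0,0,-0.0006]],"roll":[0]}'|egrep "eef|force"
```

```text
eef_pos: [0.4983, 0.0976, 0.0309]
force: [-2.4, 6.7, 9.0]
eef_pos: [0.4984, 0.0979, 0.0308]
force: [-5.1, -2.8, 9.9]
```

c is firm too (9 N in under 1 mm). Next is b.

```bash
python3 -m crank '{"claw":[255,255,255,255,255,255],"translation":[[0,0,0.008],[0,0,0.004],[-0.002,-0.032,0],[-0.002,-0.032,0],[0,0,0],[0,0,0]],"roll":[0,0,0,0,0,0]}'; python3 -m crank '{"claw":[255,255,255,255],"translation":[[0,0,-0.006],[0,0,-0.004],[0,0,0],[0,0,0]],"roll":[0,0,0,0]}'
```

```text
clock: 6.3
eef_pos: [0.4949, 0.0328, 0.0455]
ee_rot: [-1.178, 1.227, 1.166]
force: [0.4, 0.5, 0.3]
opening: 0.0005
clock: 6.63
eef_pos: [0.4951, 0.0342, 0.0347]
ee_rot: [-1.179, 1.227, 1.166]
force: [-0.2, 0.6, 0.1]
opening: 0.0006
```

```bash
python3 -m crank '{"claw":[255,255],"translation":[[0,-0.001,-0.001],[0,0,-0.001]],"roll":[0,0]}'|egrep "eef|force"; python3 -m crank '{"claw":[255],"translation":[[0,0,-0.001]],"roll":[0]}'|egrep "eef|force"; python3 -m crank '{"claw":[255],"translation":[[0,0,-0.0006]],"roll":[0]}'|egrep "eef|force"
```

```text
eef_pos: [0.4951, 0.034, 0.0324]
force: [-0.3, -0.5, 0.1]
eef_pos: [0.4951, 0.0343, 0.0314]
force: [0.2, -2.1, 2.2]
eef_pos: [0.4952, 0.0343, 0.0308]
force: [-1.1, -2.2, 2.2]
```

```bash
python3 -m crank '{"claw":[255],"translation":[[0,0,-0.001]],"roll":[0]}'|egrep "eef|force"; python3 -m crank '{"claw":[255],"translation":[[0,0,-0.001]],"roll":[0]}'|egrep "eef|force"
```

```text
eef_pos: [0.4952, 0.0343, 0.03]
force: [-2.2, -1.3, 4.4]
eef_pos: [0.4952, 0.0342, 0.029]
force: [-1.2, -2.1, 3.8]
```

b gives: 4 N at about 2.5 mm. I'll press it home gently.

```bash
python3 -m crank '{"claw":[255],"translation":[[0,0,-0.001]],"roll":[0]}'|egrep "eef|force"; python3 -m crank '{"claw":[255],"translation":[[0,0,-0.001]],"roll":[0]}'|egrep "eef|force";python3 -m crank '{"claw":[255],"translation":[[0,0,-0.001]],"roll":[0]}'|egrep "eef|force"; python3 -m crank '{"claw":[255],"translation":[[0,0,-0.0006]],"roll":[0]}'|egrep "eef|force"
```

```text
eef_pos: [0.4952, 0.0343, 0.0281]
force: [-2.3, -0.7, 4.1]
eef_pos: [0.4952, 0.0343, 0.0271]
force: [-1.1, -0.9, 1.8]
eef_pos: [0.4953, 0.0343, 0.026]
force: [-2.0, -0.8, 4.5]
eef_pos: [0.4954, 0.0343, 0.0257]
force: [-5.4, -1.6, 13.6]
```

It bottomed out at about 6 mm. I'll hold for a moment, then look.

```bash
python3 -m crank '{"claw":[255,255,255],"translation":[[0,0,0],[0,0,0],[0,0,0]],"roll":[0,0,0]}'; python3 - <<'E'
from h import *
p,d=manip.grab_frame("scene");cv2.imwrite("pics/s4.png",cv2.resize(p[130:280,250:450,::-1],None,fx=4,fy=4,interpolation=cv2.INTER_CUBIC))
E
```

```text
clock: 7.72
eef_pos: [0.4953, 0.0343, 0.0261]
ee_rot: [-1.18, 1.226, 1.167]
force: [-1.3, -0.2, 4.4]
opening: 0.0001
```

View pics/s4.png

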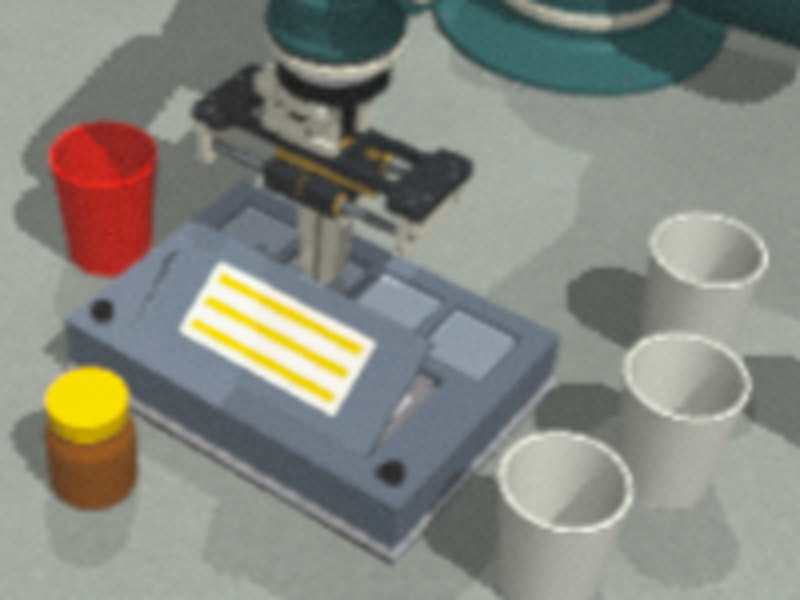

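The hatch has sprung up: the label has shifted to crop (280,340) and there is an open gap at (410,410). The cups and jar haven't moved. I'll lift straight up and away from the hatch.

```bash
python3 -m crank '{"claw":[255,255,255,255,255,255,255,255,255,255],"translation":[[0,0,0.01],[-0.002,0,0.02],[-0.003,0,0.03],[-0.005,0,0.035],[-0.005,0,0.035],[-0.005,0,0.035],[-0.01,0,0.03],[-0.02,0,0.02],[0,0,0],[0,0,0]],"roll":[0,0,0,0,0,0,0,0,0,0]}'; python3 - <<'E'
from h import *
for n in("scene","top"):
    p,d=manip.grab_frame(n);np.save(f"pics/{n}5.npy",d);a=p[130:280,250:450] if n=="scene" else p[90:300,130:430]
    cv2.imwrite(f"pics/{n}5.png",cv2.resize(a[:,:,::-1],None,fx=4 if n=="scene" else 2.6,fy=4 if n=="scene" else 2.6,interpolation=cv2.INTER_CUBIC))
s=manip.state();print(s["clock"],s["force"],abs(s["qvel"]).max())
E
```

```text
clock: 8.6
eef_pos: [0.4396, 0.0347, 0.254]
ee_rot: [-1.179, 1.225, 1.168]
force: [0.1, 0.7, -0.4]
opening: 0.0005
8.7 [ 0.73968519  0.34907661 -0.06359121] 0.02333639539307351
```

View pics/scene5.png

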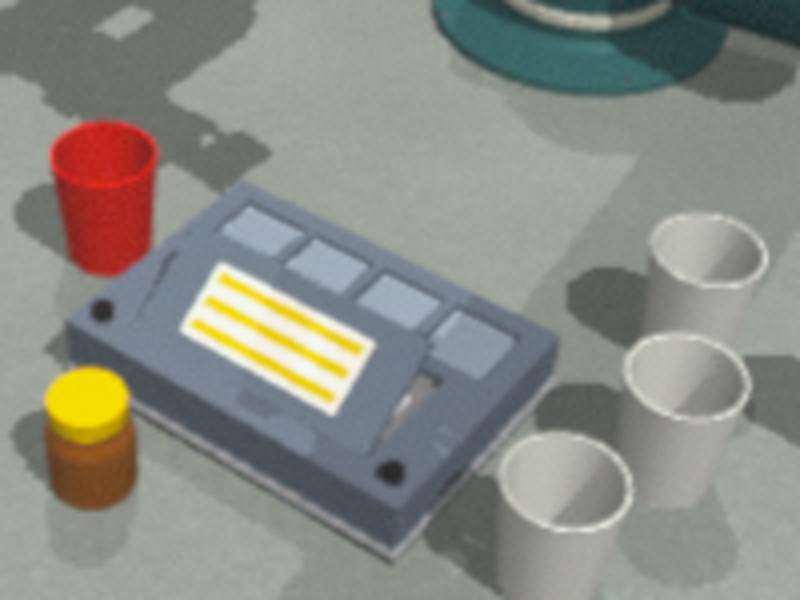

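View pics/top5.png

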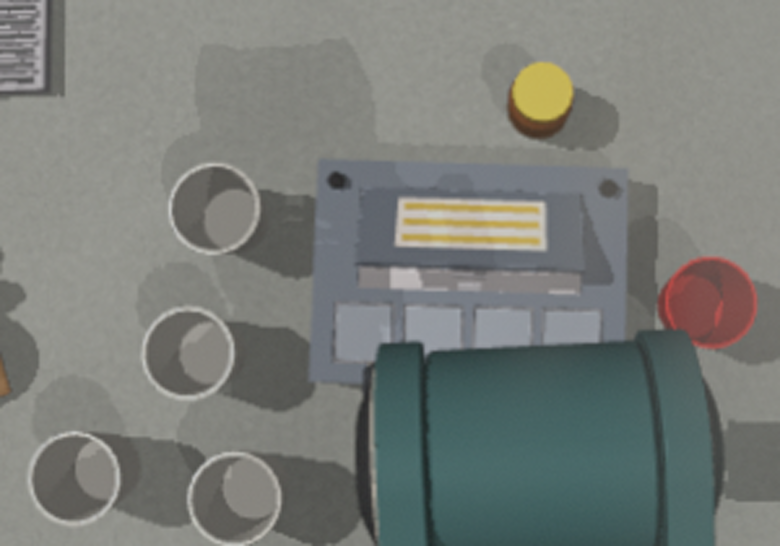

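The hatch stands open, with a dark slot at top crop (470,280). All four caps are visible in the scene view and level. The cups and jar haven't moved. A quick depth check of the hatch angle and cap heights follows.

```bash
python3 - <<'E'
from h import *
d=np.load("pics/scene5.npy")
def pts(u0,u1,v0,v1):
    return np.array([(lambda ro:ro[1]+ro[0]*d[v,u])(ray("scene",(u,v))) for v in range(v0,v1) for u in range(u0,u1)])
P=pts(308,332,207,223);P=P[abs(P[:,2]-np.median(P[:,2]))<.03]
c=np.linalg.lstsq(np.c_[P[:,:2],np.ones(len(P))],P[:,2],rcond=None)[0];print("tilt",np.arctan(np.hypot(*c[:2])))
for k,(x,y) in dict(a=(262,230),b=(327,265),c=(398,300),d=(473,345)).items():
    u,v=round(250+x/4),round(130+y/4);print(k,np.median(pts(u-4,u+5,v-2,v+3)[:,2]).round(4))
E
```

```text
tilt 0.5824174869580722
a 0.0539
b 0.0533
c 0.0538
d 0.054
```

```bash
python3 -c "
from cell import manip
print(manip.hand_in())"
```

```text
the job is handed in; nothing more can be done
None
```

The hatch is open and the job is handed in at about 8.7 s; the hand-in reports no verdict.

- **Feeling the caps:** I closed the fingertips and tried the caps in order d, c, b. Caps d and c were firm, with 9–12 N within about 1 mm. Cap b gave at about 2–4 N and went in roughly 6 mm. I did not touch cap a.
- **Release:** The hatch sprang up by itself. The largest force I read was about 14 N, when the button reached its stop. I then lifted clear.
- **Last checks:** The camera depth puts the hatch tilt at about 0.58 rad and all four cap faces level at z of about 53–54 mm, so the button is back out. In the last pictures the cups and jar look unmoved and upright, which I checked by eye only. The arm is well clear, with the force reading near zero.
- **Disagreement:** With the gripper shut, the fingertips end about 21 mm short of the reported TCP. I found contact by force and images rather than by the TCP height.

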